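Tip two cartons on their backs, push the stamped one up to the dispatch stop

ROBOT

A 6-joint arm with a two-finger parallel gripper is mounted at the origin on a cart in front of the work surface, level with it; the furniture and walls round the work are solid. World frame = base frame: x ahead of the robot, y to its left, z up, the work surface at z = 0. Lengths are in mm, angles in rad, forces in N, time in s.
With the tool pointing down it reaches from about 300 to 875 mm from the base axis. Payload 4.2 kg.
Tool frame: the origin (TCP) lies at the very end of the fingers, on their centre line; the grasp point (between the pads) lies env.grasp_offset behind it (env.grasp_offset is the distance from the TCP to the grasp point, in mm); x points along the fingers, y is the direction in which the jaws open and shut, and the axes are right-handed (so a half turn about x gives the same grasp; the last joint's range is limited). The gripper opens to 85 mm and grips with 20 to 120 N. Pads are 22 mm wide; open, the fingers measure 114 mm over their backs; the gripper's body (76 mm by 85 mm) begins 54 mm behind the grasp point. The pads swing forward as they close: fully open they stand 13 mm farther back than shut.
Start: joints at [-1.329, 0.32, 1.565, -0, 1.257, -0.02], TCP at [148.823, -555.421, 231.338] pointing down, gripper open.
Joint ranges: [-3.11, 3.11], [-0.84, 2.01], [0.21, 2.61], [-1.34, 4.49], [0.05, 2.63], [-2.56, 2.56]. Speed limits (rad/s): [2.57, 2.57, 3.14, 3.14, 3.14, 3.14].

INTERFACE

Orientations are given as a unit quaternion [x, y, z, w].
In Python, from cell import env, eyes, workorder gives the robot as it stands.
- The arm moves only by the tool arm_command, never from a script. Its argument "plan" is one flat list of numbers, 7 for each row, row after row: the shift along the tool's x, y, z in m, then the turn, a rotation vector about the tool's x, y, z in degrees, then the opening, from -1 (shut) to 1 (fully open), so that 0 is half open. In form: [x, y, z, ax, ay, az, gripper, x, y, z, ax, ay, az, gripper, ...]. A call has 1 to 20 rows; each row is the pose to reach, as a shift and turn from the pose commanded when the call began, along the tool's axes at that moment; what a row does not reach only later rows make up. A row lasts 1/10 s, in which the tool goes at most 50 mm and 8.59 degrees, less where a joint would pass 70% of its speed; a pose out of reach is approached as far as the arm can. A call with a gripper value outside its range is refused whole. The fingers move at their own pace and stop on an object; "newtons" is the grip in N (left out, the last holds). Time passes only in rows, so rows that repeat a pose let the fingers close. It gives the time, the measured TCP pose, the force and the opening at its end, in the units of the state.
- env.read_state(): the state, without advancing time (a new reading comes with each control period).
- eyes.capture(name): name is "scene" or "top"; returns a dict with "frame" (400x640x3 uint8, red, green, blue), "range_z" (400x640 float32, mm along the optical axis (not along the pixel's ray), 0 where there is no reading), "camera_matrix" (3x3 intrinsics, pixels), "camera_from_world" (4x4, takes a point from world to camera coordinates). Camera axes: x right, y up, looking along -z (the intrinsics and any distortion apply to the point x, -y, -z); pixel columns grow to the right and rows downward; lengths in mm; the calibration is good to about 2 mm. A picture is of the moment at which its call begins.
- workorder.job_done(): hands the job in, once; it reports no verdict.
The state is a dict: "time_s": time; "joints": joint angles; "qd": joint speeds; "joint_torque": joint torques, N m; "eef_pos": TCP position; "orientation": TCP orientation; "force": force on the tool from outside, world axes, zero at the start; "torque": the same for the moment, N m; "opening": opening from 0.0 (shut) to 1.0 (fully open).
Only numpy, scipy, OpenCV 4.12 (cv2) and the standard library are available. Lean on these libraries where they do the work, as an engineer would, in place of code of your own. Each camera call takes 0.05 s, during which the arm holds its last target. There are 200 camera calls.

TASK

One of the two small cartons standing on the feed plates of the roller conveyor has a round green inspection stamp on its underside. Without picking anything up, first push both cartons over backwards, away from you, so that each lies on its back on its plate with its underside showing; then push the stamped one sideways onto the rollers and along them, top end first, between the guide rails until it rests squarely against the end stop. Leave the unstamped one lying on its plate, roughly where it fell, for stamping, keep both cartons on the conveyor, and do not disturb the tape roll, the label roll or the marker.

Things in the scene. Friction and masses are not known exactly. Their poses are not given: they have to be found in the camera images.
- conveyor: Fixed bench-top conveyor: a lane of free-turning rollers between two flat feed plates. Origin at bench height in mid-lane; x along the lane, away from the robot, y left. In this frame, m: rollers x -0.18 to 0.185, y -0.052 to 0.052; plates x -0.18 to 0.20, y 0.060 to 0.236 left, mirrored right; all tops at z = 0.040 (rollers 0.5 mm lower). The lane is open to the plates for x below 0.08.
- lane_mouth (a point): Mid-lane at roller height where the two white guide rails begin (x = 0.085, y = 0, z = 0.040 in the conveyor's frame, same axes). The rails stand 27 mm above the plates, 115 mm apart here, closing to 84 mm (inner faces) 30 mm further on, then parallel up to the stop.
- lane_stop (a point): Middle of the end stop's face (black rubber, 30 mm high) at roller height, at the far end of the lane: x = 0.185, y = 0, z = 0.040 in the conveyor's frame, same axes. A carton lying home against it has its underside 125 mm nearer the robot (x = +0.060).
- carton_1: Closed brown carton on end on a left or right feed plate (the two look alike), 58 deep (x), 74 wide (y), 125 mm tall (z), 0.17 to 0.34 kg. Origin: centre of underside; at the start x points roughly away from the robot. Pushed high up it rocks over its far bottom edge, past balance at 25 degrees, and falls flat: z then points away, the underside faces the robot, the origin is 29 mm above the plate.
- carton_2: Closed brown carton on end on a left or right feed plate (the two look alike), 58 deep (x), 74 wide (y), 125 mm tall (z), 0.17 to 0.34 kg. Origin: centre of underside; at the start x points roughly away from the robot. Pushed high up it rocks over its far bottom edge, past balance at 25 degrees, and falls flat: z then points away, the underside faces the robot, the origin is 29 mm above the plate.
- stamp (a point): Centre of the round green stamp (50 mm across, pale tick in it) on the middle of the underside of one of the two cartons: it coincides with that carton's origin. It is hidden while that carton stands.
- brown_roll: Brown packing tape roll, 113 mm across, 48 mm high, lying flat on the bench to the left of the conveyor; loose, leave it alone. Origin: centre of its underside.
- label_roll: White label roll, 99 mm across, 60 mm high, standing flat on the bench to the right of the conveyor; loose, leave it alone. Origin: centre of its underside.
- blue_marker: Felt marker with a blue cap, 140 mm long, 18 mm thick, lying on the bench to the right of the conveyor; loose, leave it alone. Origin: under its middle.
There are look-alikes about, which are no part of the job. What is shaped like the carton_2 but blue is not meant. Leave any yellow look-alike of the carton_1 alone.

How it is judged (in metres and radians):
On the way, in this order (a step that is already met when the one before it is completed fails the run):
1. both cartons lie on their backs on the conveyor, undersides towards the robot (angle between carton_1's own z axis and vertical between 1.4 and 1.74 rad and angle between the z axis of each of carton_1, carton_2 and the x axis of conveyor, either way round below 0.6 rad and z of lane_stop in the frame of carton_1 above 0.05 m and angle between carton_2's own z axis and vertical between 1.4 and 1.74 rad and z of lane_stop in the frame of carton_2 above 0.05 m), for 0.2 s.
2. the stamped carton lies in the lane, top end against the end stop (angle between carton_1's own z axis and vertical between 1.4 and 1.74 rad and angle between the z axis of carton_1 and the x axis of conveyor, either way round below 0.6 rad and z of lane_stop in the frame of carton_1 above 0.05 m and angle between the z axis of carton_1 and the x axis of conveyor, either way round below 0.15 rad and x of carton_1 in the frame of conveyor between 0.048 and 0.07 m and y of carton_1 in the frame of conveyor between -0.025 and 0.025 m and height (world z) of carton_1 between 0.06 and 0.08 m), for 0.2 s.
At the end, for the whole second after the job is handed in: The stamped carton lies on its back in the lane within 25 mm of its middle and 0.15 rad of its direction, top end within 12 mm of the end stop; the unstamped one lies on its back on its own plate, underside within 0.10 m of where it stood; both at rest (all of step 2 and linear speed of each of carton_1, carton_2 below 0.02 m/s and angle between carton_2's own z axis and vertical between 1.4 and 1.74 rad and angle between the z axis of carton_2 and the x axis of conveyor, either way round below 0.6 rad and z of lane_stop in the frame of carton_2 above 0.05 m and distance of carton_2 from where it was at the start of the episode below 0.1 m and height (world z) of carton_2 above 0.06 m and (y of carton_2 in the frame of conveyor above 0.09 m or y of carton_2 in the frame of conveyor below -0.09 m)); the robot touches nothing.
It fails at once if a carton is lifted (its underside's centre rises more than 60 mm above the plates) (height (world z) of any of carton_1, carton_2 above 0.1 m).
It fails at once if a carton falls off the conveyor (height (world z) of any of carton_1, carton_2 below 0.032 m).
It fails at once if the unstamped carton is pushed onto the rollers (y of carton_2 in the frame of conveyor between -0.07 and 0.07 m).
It fails at once if the tape roll, the label roll or the marker is shifted by more than 20 mm (distance of any of brown_roll, label_roll, blue_marker from where it was at the start of the episode above 0.02 m).
It also fails if it takes over 70 s, if anything falls off the work surface, if the arm or the gripper's body presses on something with over 40 N, if the wrist force passes 120 N, or if a joint passes its speed limit or range.

## Working session

There is one attempt and no reset: what is moved stays moved. The work goes in short steps, Python scripts to look and compute and a tool call to move; the robot and the scene stay as the last step left them, time stands still between calls to the robot, and variables do not carry over. Pictures are saved under pics/ and viewed, about 8 in all and at most 12, crops included, and the job is handed in when it is done.

Besides the shell and the picture viewer there is one more tool, called after ">>>" as name(argument=value, ...), one argument or row to a line, values as JSON. arm_command: Moves the arm, as the interface text tells. Its arguments: {"type":"object","properties":{"plan":{"type":"array","items":{"type":"number"}},"newtons":{"type":"number"}},"required":["plan"]}

```bash
mkdir -p pics; ls; python3 - <<'E'
from cell import env, eyes, workorder
import cv2, numpy as np
s=env.read_state(); print({k:np.round(v,3).tolist() for k,v in s.items()}, env.grasp_offset)
for n in("scene","top"):
    c=eyes.capture(n); cv2.imwrite(f"pics/{n}0.png",c["frame"][:,:,::-1]); np.savez(f"{n}0.npz",**c)
    print(n,c["camera_matrix"].round(1).tolist(),c["camera_from_world"].round(3).tolist(), [k for k in c])
E
```

```text
pics
{'time_s': 0.0, 'joints': [-1.329, 0.32, 1.566, 0.0, 1.257, -0.02], 'qd': [0.001, -0.001, -0.002, 0.001, -0.0, 0.001], 'joint_torque': [-0.002, -41.553, -23.417, -0.0, 0.008, -0.0], 'eef_pos': [148.704, -554.952, 230.486], 'orientation': [-0.701, -0.093, 0.701, -0.092], 'force': [0.041, 0.182, -0.138], 'torque': [-0.02, -0.004, -0.033], 'opening': 0.999} 18.700000000000003
scene [[424.2, 0.0, 319.6], [0.0, 424.2, 198.7], [0.0, 0.0, 1.0]] [[-0.79, -0.613, -0.016, 482.371], [0.406, -0.543, 0.735, -225.668], [-0.459, 0.574, 0.678, -1476.016], [0.0, 0.0, 0.0, 1.0]] ['frame', 'range_z', 'camera_matrix', 'camera_from_world']
top [[368.9, 0.0, 321.8], [0.0, 368.9, 194.5], [0.0, 0.0, 1.0]] [[0.001, -1.0, -0.004, 80.287], [0.982, 0.001, 0.191, -565.042], [-0.191, -0.004, 0.982, -1149.491], [0.0, 0.0, 0.0, 1.0]] ['frame', 'range_z', 'camera_matrix', 'camera_from_world']
```

View pics/scene0.png

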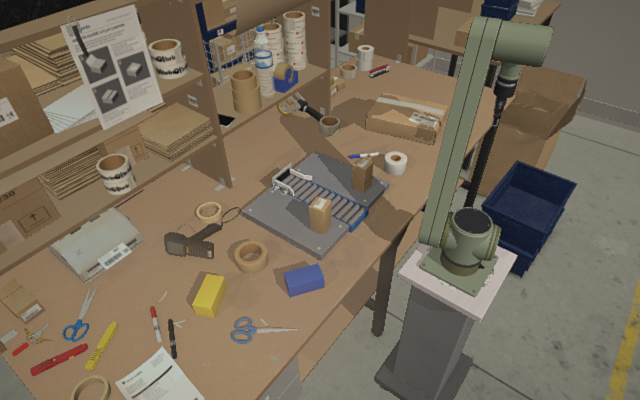

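View pics/top0.png

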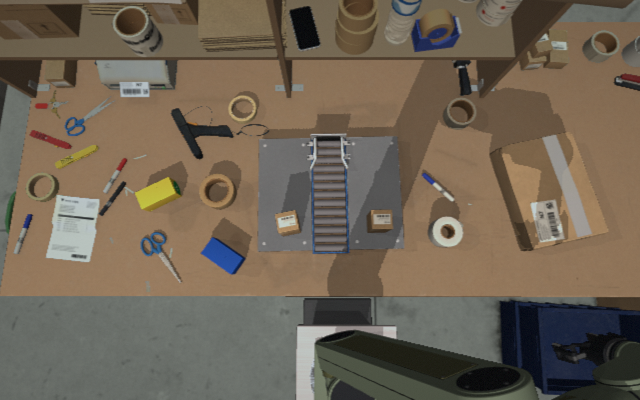

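The overview shows the conveyor with two brown cartons, at top pixels (288,222) and (380,219). Other boxes are the yellow one (157,194), the blue one (222,255) and the large parcel (548,190). I choose the two brown ones standing on the plates. Next I measure them and check with one crop.

```bash
cat > h.py <<'E'
import numpy as np, cv2
def cloud(c):
    K=c["camera_matrix"];T=c["camera_from_world"];z=c["range_z"].astype(float)
    v,u=np.mgrid[0:z.shape[0],0:z.shape[1]]
    x=(u-K[0,2])/K[0,0]*z; y=(v-K[1,2])/K[1,1]*z
    P=np.stack([x,-y,-z],-1)
    W=(P-T[:3,3])@T[:3,:3]
    W[z==0]=np.nan
    return W
def px(c,p):
    q=c["camera_from_world"][:3,:3]@np.array(p,float)+c["camera_from_world"][:3,3]; K=c["camera_matrix"]
    return K[0,0]*q[0]/-q[2]+K[0,2], K[1,1]*-q[1]/-q[2]+K[1,2]
def ray(c,u,v,z):
    K=c["camera_matrix"];T=c["camera_from_world"];R=T[:3,:3]
    d=R.T@np.array([(u-K[0,2])/K[0,0],-(v-K[1,2])/K[1,1],-1]); o=-R.T@T[:3,3]
    return o+d*(z-o[2])/d[2]
def rect(W,m):
    r=cv2.minAreaRect(W[m][:,:2].astype(np.float32)); return r
E
python3 - <<'E'
from h import *
c=dict(np.load("top0.npz")); W=cloud(c)
R=np.zeros(W.shape[:2],bool); R[125:260,245:415]=1
Z=W[...,2]
for lo,hi,n in((150,175,"carton"),(30,48,"plate"),(58,75,"rails")):
    m=R&(Z>lo)&(Z<hi)
    k,lab,st,ce=cv2.connectedComponentsWithStats(m.astype(np.uint8))
    for i in range(1,k):
        if st[i,4]<30: continue
        mm=lab==i; r=rect(W,mm); print(n,st[i],np.round(r[0],1),np.round(r[1],1),round(r[2],2),"z",np.nanmedian(Z[mm]).round(1),"mean",W[mm].mean(0).round(1))
# bench heights
print("bench",np.nanmedian(Z[270:285,250:400]))
s=dict(np.load("scene0.npz")); Ws=cloud(s);Zs=Ws[...,2]
R=np.zeros(Zs.shape,bool); R[145:255,240:395]=1
for lo,hi,n in((150,175,"carton"),(30,48,"plate")):
    m=R&(Zs>lo)&(Zs<hi)
    k,lab,st,ce=cv2.connectedComponentsWithStats(m.astype(np.uint8))
    for i in range(1,k):
        if st[i,4]<30: continue
        mm=lab==i; r=rect(Ws,mm); print("S",n,st[i],np.round(r[0],1),np.round(r[1],1),round(r[2],2),np.nanmedian(Zs[mm]).round(1))
f=c["frame"][125:260,245:415,::-1]; cv2.imwrite("pics/crop1.png",cv2.resize(f,None,fx=4.4,fy=4.4,interpolation=cv2.INTER_CUBIC))
# shelf front: lowest z over table for x
m=(Z>180)&(Z<900); P=W[m]; P=P[(abs(P[:,1])<400)&(P[:,0]>300)]
for x in range(300,1000,50):
    q=P[(P[:,0]>=x)&(P[:,0]<x+50)]; print(x,len(q),q[:,2].min().round() if len(q) else None, q[:,2].max().round() if len(q) else None,end="; ")
E
```

```text
carton [370 209  23  21 421] [472.2 -93.3] [58.4 61.8] 1.75 z 160.0 mean [471.4 -93.2 159.7]
carton [275 210  24  23 421] [465.3 185.2] [58.4 61.9] 11.6 z 160.0 mean [464.8 184.7 159.8]
plate [  257   136   147   118 13351] [573.2  57.8] [390.5 472.8] 1.3 z 39.4 mean [571.2  59.   39.2]
plate [316 138  25   9 145] [748.7  60.1] [22.8 82.4] 2.22 z 37.4 mean [746.8  59.   37.4]
plate [316 148  25   8 159] [719.9  60.2] [23.7 82.6] 2.84 z 37.1 mean [718.5  59.3  36.8]
plate [315 156  27   8 155] [689.1  60.4] [22.9 88. ] 2.25 z 36.8 mean [688.6  60.3  36.8]
rails [310 135  38  34 260] [707.9  59.7] [111.3 121.4] 0.65 z 66.8 mean [726.5  61.7  66.9]
bench -0.13968119631935286
S carton [352 157  21  15 196] [472.5 -97.3] [67.6 60.2] 89.3 161.5
S carton [309 196  22  19 255] [466.9 182.2] [60.5 68.4] 10.35 161.8
S plate [ 242  151  147  104 6572] [577.5  53.8] [401.  481.7] 0.35 41.6
S plate [384 162  11   8  39] [ 457.3 -281. ] [19.4 58.2] 81.17 38.4
S plate [240 240  25  15 116] [599.  397.4] [89.5 57.1] 33.86 44.3
300 0 None None; 350 0 None None; 400 0 None None; 450 0 None None; 500 0 None None; 550 0 None None; 600 0 None None; 650 0 None None; 700 3 720.0 723.0; 750 297 671.0 719.0; 800 0 None None; 850 0 None None; 900 3728 180.0 513.0; 950 7418 180.0 471.0;
```

View pics/crop1.png

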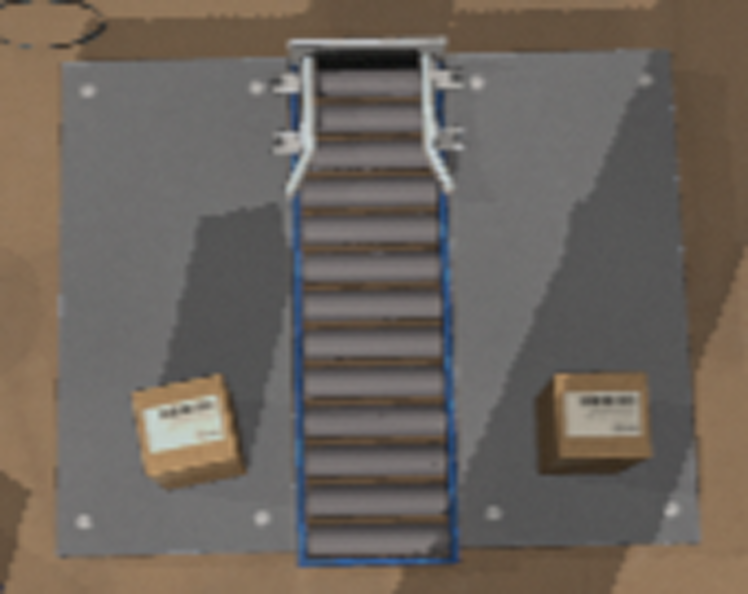

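The crop shows both cartons upright with printed labels on top, left at crop (190,430) and right at (600,420), plus rollers, rails and the stop at (368,50). The measured top width (62 mm) and height (160 mm) don't match the given 74 and 165 mm, so I'll refine these along with the conveyor yaw.

```bash
cat >> h.py <<'E'
def brown(c,box,W,zlo=48):
    h=cv2.cvtColor(c["frame"],cv2.COLOR_RGB2HSV); m=np.zeros(h.shape[:2],bool); u0,v0,u1,v1=box; m[v0:v1,u0:u1]=1
    return m&(W[...,2]>zlo)
E
python3 - <<'E'
from h import *
c=dict(np.load("top0.npz")); W=cloud(c); s=dict(np.load("scene0.npz")); Ws=cloud(s)
for n,y in(("L",185),("R",-95)):
    for nm,w in(("top",W),("scene",Ws)):
        P=w.reshape(-1,3); q=P[(abs(P[:,0]-470)<70)&(abs(P[:,1]-y)<65)&(P[:,2]>50)&(P[:,2]<200)]
        print(n,nm,len(q),"zhist",np.percentile(q[:,2],[50,70,80,90,95,99]).round(1))
        for lo,hi in((55,100),(100,145),(145,180)):
            k=q[(q[:,2]>lo)&(q[:,2]<hi)]; r=cv2.minAreaRect(k[:,:2].astype(np.float32)); print("  ",lo,hi,len(k),np.round(r[0],1),np.round(r[1],1),round(r[2],1),"x",np.percentile(k[:,0],[1,99]).round(1),"y",np.percentile(k[:,1],[1,99]).round(1))
        t=q[(q[:,2]>145)]; f=q[(q[:,2]>60)&(q[:,2]<148)]
# conveyor edges: per-row left/right plate edges, per-col back edge
Z=W[...,2]; m=(Z>25)&(Z<50); sub=lambda a:a
L=[];Rr=[]
for v in range(145,245):
    u=np.where(m[v,250:412])[0]+250
    if len(u)>40: L.append(W[v,u[0],:2]);Rr.append(W[v,u[-1],:2])
for n,a in(("L",L),("R",Rr)):
    a=np.array(a); p=np.polyfit(a[:,0],a[:,1],1); res=a[:,1]-np.polyval(p,a[:,0]); k=abs(res)<4; p=np.polyfit(a[k,0],a[k,1],1); print(n,k.sum(),"yaw",np.arctan(p[0]),"y at 563",np.polyval(p,563))
for n,i in(("front",-1),("back",0)):
    a=[]
    for u in list(range(265,305))+list(range(358,395)):
        v=np.where(m[130:260,u])[0]+130
        a.append(W[v[i],u,:2])
    a=np.array(a); p=np.polyfit(a[:,1],a[:,0],1); res=a[:,0]-np.polyval(p,a[:,1]); k=abs(res)<4; p=np.polyfit(a[k,1],a[k,0],1); print(n,k.sum(),"yaw",-np.arctan(p[0]),"x at 58",np.polyval(p,58))
A=c["frame"][195:245,265:405,::-1]; 
f=cv2.resize(A,None,fx=5.5,fy=5.5,interpolation=cv2.INTER_CUBIC)
B=cv2.resize(s["frame"][145:245,290:390,::-1],None,fx=3.2,fy=3.2,interpolation=cv2.INTER_CUBIC)
B=cv2.copyMakeBorder(B,0,0,0,f.shape[1]-B.shape[1],cv2.BORDER_CONSTANT)
cv2.imwrite("pics/crop2.png",np.vstack([f,B])); print(f.shape,B.shape)
E
```

```text
L top 514 zhist [159.4 160.6 161.3 162.1 163.  164.5]
   55 100 37 [452.  168.4] [39.6 81.1] 53.7 x [431.3 494.5] y [149.9 207.5]
   100 145 46 [452.2 167.7] [39.7 80.5] 54.1 x [431.4 494. ] y [149.9 206.3]
   145 180 426 [465.3 185.2] [58.4 61.9] 11.6 x [433.2 495.3] y [152.9 218. ]
L scene 676 zhist [131.2 158.7 161.6 163.3 164.7 166.6]
   55 100 173 [449.8 194.1] [79.2 42.9] 56.0 x [432.5 486.4] y [150.4 218.3]
   100 145 206 [450.8 194.9] [80.7 43. ] 55.1 x [432.3 488.8] y [150.8 218.3]
   145 180 275 [466.6 182.1] [61.1 68.4] 10.4 x [433.  496.4] y [149.1 215.5]
R top 557 zhist [159.1 160.4 161.1 162.1 162.9 164.4]
   55 100 58 [455.9 -79.7] [81.4 38.9] 48.7 x [442.5 495.6] y [-121.5  -62. ]
   100 145 52 [455.2 -80.2] [81.7 40.3] 49.3 x [442.3 496.7] y [-122.3  -62.2]
   145 180 439 [472.  -93.2] [58.8 62. ] 1.7 x [442.8 500.9] y [-123.6  -62.7]
R scene 584 zhist [126.5 154.8 160.6 163.2 164.8 167. ]
   55 100 166 [458.7 -82.9] [80.8 46.7] 43.9 x [441.9 499.6] y [-125.9  -62.1]
   100 145 186 [457.  -84.1] [85.1 49.8] 48.8 x [442.2 500.9] y [-129.1  -63. ]
   145 180 212 [472.5 -96.9] [68.4 60.2] 89.3 x [442.7 501.8] y [-126.9  -63.6]
L 99 yaw 0.023303910631991897 y at 563 291.3316202600782
R 100 yaw 0.02177000928085274 y at 563 -176.7079798932787
front 77 yaw 0.021612842942593045 x at 58 389.54819842196554
back 77 yaw 0.022444792999792344 x at 58 765.8584734862736
(275, 770, 3) (320, 770, 3)
```

View pics/crop2.png

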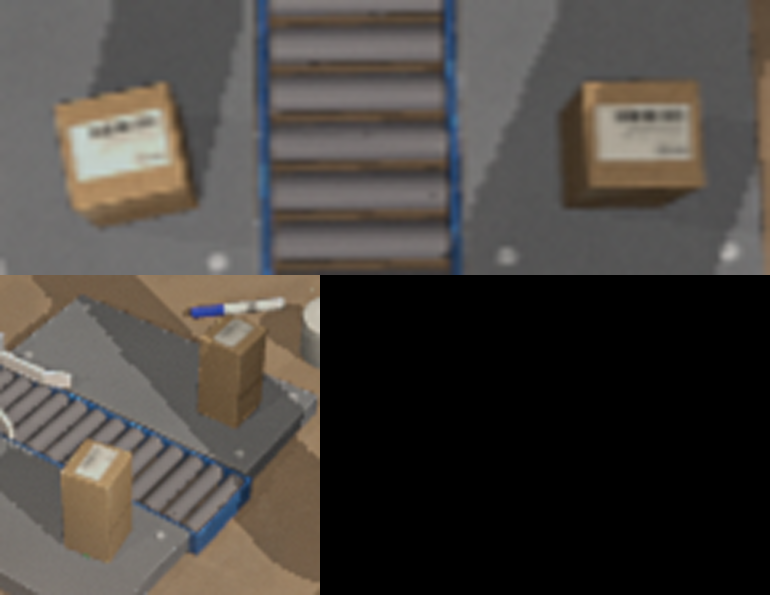

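Both crops confirm two plain brown cartons on the plates, left at (125,150) and right at (640,135) in the upper strip. Plate edges come out about 4 mm short from pixel quantisation, and carton widths shrink the same way, so the given sizes hold well enough. Estimates:
- Conveyor origin (568, 57), yaw 0.022.
- Right carton (472, -95), yaw about 1.5°.
- Left carton (465, 184), yaw about 11°.

```bash
cat > g.py <<'E'
import sys,numpy as np
from scipy.spatial.transform import Rotation as R
from cell import env
def go(*targets):
    s=env.read_state(); p=np.array(s["eef_pos"]); R0=R.from_quat(s["orientation"]).as_matrix()
    print("t",round(s["time_s"],2),"at",p.round(1),"ty",R0[:,1].round(3),"tx",R0[:,0].round(3),"F",np.round(s["force"],1),"op",round(s["opening"],2),"j",np.round(s["joints"],2))
    for x,y,z,yaw in targets:
        a=np.radians(yaw); best=None
        for sg in(1,-1):
            ty=sg*np.array([-np.sin(a),np.cos(a),0]); tx=np.array([0,0,-1.]); M=np.stack([tx,ty,np.cross(tx,ty)],1)
            rv=R.from_matrix(R0.T@M).as_rotvec(degrees=True)
            if best is None or np.linalg.norm(rv)<np.linalg.norm(best): best=rv
        print((x,y,z,yaw),"shift m",((R0.T@(np.array([x,y,z])-p))/1000).round(4).tolist(),"rv",best.round(1).tolist())
if __name__=="__main__":
    v=list(map(float,sys.argv[1:])); go(*[v[i:i+4] for i in range(0,len(v),4)])
E
python3 g.py 405 -96 230 1.5 405 -96 143 1.5 425 -96 143 1.5 520 -94 143 1.5
```

```text
t 0.1 at [ 148.7 -555.   230.6] ty [ 0.259 -0.966 -0.002] tx [-0.     0.002 -1.   ] F [-0.4 -0.7  0.1] op 1.01 j [-1.33  0.32  1.57 -0.    1.26 -0.02]
(405.0, -96.0, 230.0, 1.5) shift m [0.0012, -0.377, -0.3664] rv [13.5, 0.0, 0.1]
(405.0, -96.0, 143.0, 1.5) shift m [0.0882, -0.3769, -0.3664] rv [13.5, 0.0, 0.1]
(425.0, -96.0, 143.0, 1.5) shift m [0.0882, -0.3717, -0.3857] rv [13.5, 0.0, 0.1]
(520.0, -94.0, 143.0, 1.5) shift m [0.0881, -0.3491, -0.478] rv [13.5, 0.0, 0.1]
```

>>> arm_command(
  plan=[0,-0.377,-0.366,13.5,0,0,-0.3,0,-0.377,-0.366,13.5,0,0,-0.3,0,-0.377,-0.366,13.5,0,0,-0.3,0,-0.377,-0.366,13.5,0,0,-0.3,0,-0.377,-0.366,13.5,0,0,-0.3,0,-0.377,-0.366,13.5,0,0,-0.3,0,-0.377,-0.366,13.5,0,0,-0.3,0,-0.377,-0.366,13.5,0,0,-0.3,0,-0.377,-0.366,13.5,0,0,-0.3,0,-0.377,-0.366,13.5,0,0,-0.3,0,-0.377,-0.366,13.5,0,0,-0.3,0,-0.377,-0.366,13.5,0,0,-0.3,0,-0.377,-0.366,13.5,0,0,-0.3,0.04,-0.377,-0.366,13.5,0,0,-0.3,0.08,-0.377,-0.366,13.5,0,0,-0.3,0.084,-0.377,-0.366,13.5,0,0,-0.3,0.084,-0.377,-0.366,13.5,0,0,-0.3],
  newtons=40,
)

```text
time_s: 1.8
eef_pos: [404.1, -97.4, 147.2]
orientation: [-0.706, -0.009, 0.708, -0.009]
force: [-0.7, -0.2, 0.8]
opening: 0.352
```

```bash
python3 g.py 425 -95.5 147 1.5  500 -93.5 147 1.5 405 -96 230 1.5
```

```text
t 1.8 at [404.1 -97.4 147.2] ty [ 0.024 -1.    -0.   ] tx [-0.002  0.    -1.   ] F [-0.7 -0.2  0.8] op 0.35 j [-0.26  0.15  2.03 -0.    0.96  1.28]
(425.0, -95.5, 147.0, 1.5) shift m [0.0001, -0.0014, -0.0209] rv [-0.1, 0.1, 0.0]
(500.0, -93.5, 147.0, 1.5) shift m [-0.0, -0.0015, -0.096] rv [-0.1, 0.1, 0.0]
(405.0, -96.0, 230.0, 1.5) shift m [-0.0828, -0.0014, -0.0008] rv [-0.1, 0.1, 0.0]
```

>>> arm_command(
  plan=[0,-0.0015,-0.01,0,0,0,-0.3,0,-0.0015,-0.02,0,0,0,-0.3,0,-0.0015,-0.026,0,0,0,-0.3,0,-0.0015,-0.032,0,0,0,-0.3,0,-0.0015,-0.038,0,0,0,-0.3,0,-0.0015,-0.044,0,0,0,-0.3,0,-0.0015,-0.05,0,0,0,-0.3,0,-0.0015,-0.056,0,0,0,-0.3,0,-0.0015,-0.062,0,0,0,-0.3,0,-0.0015,-0.068,0,0,0,-0.3,0,-0.0015,-0.074,0,0,0,-0.3,0,-0.0015,-0.08,0,0,0,-0.3,0,-0.0015,-0.086,0,0,0,-0.3,0,-0.0015,-0.09,0,0,0,-0.3,0,-0.0015,-0.09,0,0,0,-0.3,0,-0.0015,-0.08,0,0,0,-0.3,-0.02,-0.0015,-0.03,0,0,0,-0.3,-0.07,-0.0015,0,0,0,0,-0.3,-0.08,-0.0015,0,0,0,0,-0.3,-0.08,-0.0015,0,0,0,0,-0.3],
)

```text
time_s: 3.8
eef_pos: [404.3, -95.4, 230.1]
orientation: [0.709, 0.008, -0.705, 0.01]
force: [0.7, -0.3, 0.1]
opening: 0.347
```

```bash
python3 - <<'E'
from cell import eyes
import cv2,numpy as np
for n,b in(("scene",(230,130,400,260)),("top",(245,125,415,260))):
    c=eyes.capture(n); np.savez(f"{n}1.npz",**c)
    u0,v0,u1,v1=b; f=cv2.resize(c["frame"][v0:v1,u0:u1,::-1],None,fx=2.3,fy=2.3,interpolation=cv2.INTER_CUBIC); cv2.imwrite(f"pics/{n}1.png",f)
a=cv2.imread("pics/scene1.png");b=cv2.imread("pics/top1.png"); h=max(a.shape[0],b.shape[0])
P=lambda i:cv2.copyMakeBorder(i,0,h-i.shape[0],0,0,cv2.BORDER_CONSTANT)
cv2.imwrite("pics/both1.png",np.hstack([P(a),P(b)]))
E
python3 g.py 400 171 230 11 400 171 147 11
```

```text
t 3.9 at [404.  -95.  227.3] ty [ 0.026 -1.     0.   ] tx [ 0.001 -0.    -1.   ] F [-0.   0.1 -0.1] op 0.35 j [-0.26  0.07  1.9  -0.    1.17  1.29]
(400.0, 171.0, 230.0, 11.0) shift m [-0.0028, -0.266, -0.0029] rv [-9.5, -0.0, -0.0]
(400.0, 171.0, 147.0, 11.0) shift m [0.0802, -0.266, -0.0028] rv [-9.5, -0.0, -0.0]
```

View pics/both1.png

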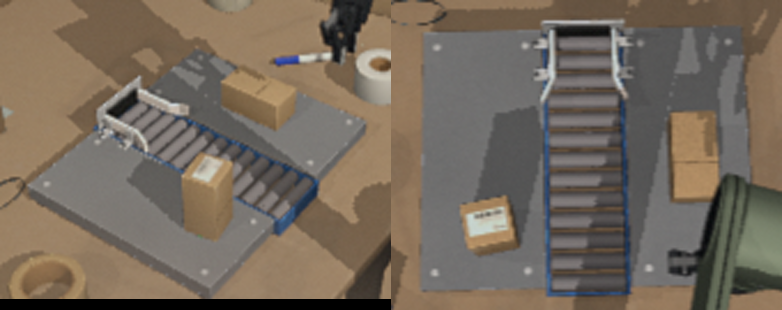

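The right carton fell squarely and its underside (scene crop (275,110)) shows no green. Now the left one.

>>> arm_command(
  plan=[-0.002,-0.266,0,-9.5,0,0,-0.3,-0.002,-0.266,0,-9.5,0,0,-0.3,-0.002,-0.266,0,-9.5,0,0,-0.3,-0.002,-0.266,0,-9.5,0,0,-0.3,-0.002,-0.266,0,-9.5,0,0,-0.3,-0.002,-0.266,0,-9.5,0,0,-0.3,-0.002,-0.266,0,-9.5,0,0,-0.3,0.04,-0.266,0,-9.5,0,0,-0.3,0.081,-0.266,0,-9.5,0,0,-0.3,0.081,-0.266,0,-9.5,0,0,-0.3,0.081,-0.266,0,-9.5,0,0,-0.3],
)

```text
time_s: 5.0
eef_pos: [397.7, 170.0, 146.0]
orientation: [-0.703, -0.067, 0.705, -0.068]
force: [-0.1, 0.2, 1.2]
opening: 0.346
```

```bash
python3 g.py 426 176.5 147 11  491 189 147 11
```

```text
t 5.0 at [397.7 170.  146. ] ty [ 0.19  -0.982  0.001] tx [-0.002 -0.001 -1.   ] F [-0.1  0.2  1.2] op 0.35 j [ 0.38  0.18  2.   -0.    0.97  1.76]
(426.0, 176.5, 147.0, 11.0) shift m [-0.001, -0.0011, -0.029] rv [-0.1, 0.1, -0.0]
(491.0, 189.0, 147.0, 11.0) shift m [-0.0012, -0.001, -0.0952] rv [-0.1, 0.1, -0.0]
```

>>> arm_command(
  plan=[-0.001,-0.001,-0.01,0,0,0,-0.3,-0.001,-0.001,-0.02,0,0,0,-0.3,-0.001,-0.001,-0.026,0,0,0,-0.3,-0.001,-0.001,-0.032,0,0,0,-0.3,-0.001,-0.001,-0.038,0,0,0,-0.3,-0.001,-0.001,-0.044,0,0,0,-0.3,-0.001,-0.001,-0.05,0,0,0,-0.3,-0.001,-0.001,-0.056,0,0,0,-0.3,-0.001,-0.001,-0.062,0,0,0,-0.3,-0.001,-0.001,-0.068,0,0,0,-0.3,-0.001,-0.001,-0.074,0,0,0,-0.3,-0.001,-0.001,-0.08,0,0,0,-0.3,-0.001,-0.001,-0.086,0,0,0,-0.3,-0.001,-0.001,-0.092,0,0,0,-0.3,-0.001,-0.001,-0.092,0,0,0,-0.3,-0.001,-0.001,-0.08,0,0,0,-0.3,-0.02,-0.001,-0.03,0,0,0,-0.3,-0.07,-0.001,0,0,0,0,-0.3,-0.08,-0.001,0,0,0,0,-0.3,-0.08,-0.001,0,0,0,0,-0.3],
)

```text
time_s: 7.0
eef_pos: [396.9, 172.0, 229.2]
orientation: [0.706, 0.069, -0.702, 0.067]
force: [-0.1, 0.3, -0.3]
opening: 0.351
```

```bash
cat > look.py <<'E'
import sys
from cell import eyes
from h import *
i=sys.argv[1]; im=[]; 
for n,b in(("scene",(230,130,400,260)),("top",(245,125,415,260))):
    c=eyes.capture(n); np.savez(f"{n}{i}.npz",**c); W=cloud(c)
    u0,v0,u1,v1=b; im.append(cv2.resize(c["frame"][v0:v1,u0:u1,::-1],None,fx=2.3,fy=2.3,interpolation=cv2.INTER_CUBIC)[:299])
    R=np.zeros(W.shape[:2],bool); R[v0:v1,u0:u1]=1; Z=W[...,2]
    m=R&(Z>80)&(Z<115)
    k,lab,st,ce=cv2.connectedComponentsWithStats(m.astype(np.uint8))
    for j in range(1,k):
        if st[j,4]<150: continue
        mm=lab==j; r=rect(W,mm); B=cv2.boxPoints(r); print(n,"box",np.round(r[0],1),np.round(r[1],1),round(r[2],1),"z",np.median(Z[mm]).round(1),"corners",B.round().tolist())
    h=cv2.cvtColor(c["frame"],cv2.COLOR_RGB2HSV); g=R&(h[...,0]>40)&(h[...,0]<90)&(h[...,1]>70)&(Z>40)
    if g.sum()>4: print(n,"green",g.sum(),"px",np.argwhere(g).mean(0).round(1)[::-1],np.median(W[g],0).round(1))
cv2.imwrite(f"pics/both{i}.png",np.hstack(im))
E
python3 look.py 2; python3 g.py 400 171 230 1.3
```

```text
scene box [555.  200.4] [126.9  67.1] 10.4 z 98.8 corners [[487.0, 222.0], [499.0, 156.0], [624.0, 179.0], [611.0, 245.0]]
scene green 57 px [311.7 219.9] [495.7 193.   71.4]
top box [567.2 -91.6] [120.7  62.9] 1.2 z 97.4 corners [[506.0, -61.0], [507.0, -124.0], [628.0, -122.0], [627.0, -59.0]]
top box [563.3 205.4] [107.2  62.2] 11.6 z 97.8 corners [[505.0, 225.0], [517.0, 164.0], [622.0, 186.0], [610.0, 247.0]]
t 7.1 at [396.8 171.7 226.3] ty [ 0.191 -0.982  0.   ] tx [ 0.  0. -1.] F [-0.5 -0.8 -0.4] op 0.35 j [ 0.38  0.1   1.87 -0.    1.17  1.76]
(400.0, 171.0, 230.0, 1.3) shift m [-0.0037, 0.0013, -0.003] rv [9.7, -0.0, 0.0]
```

View pics/both2.png

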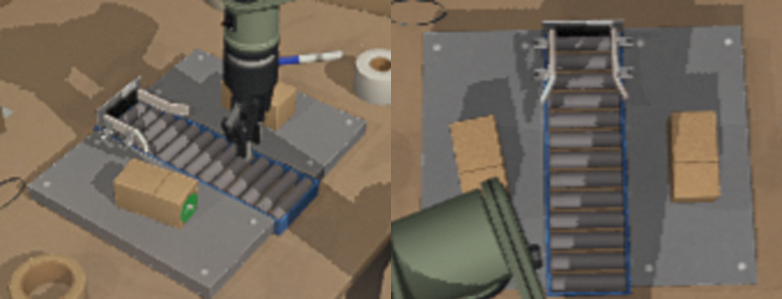

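The left carton carries the green stamp, at scene crop (190,205), which back-projects to (496,193,71). It lies at about 11° yaw. The right one is plain and square. Next: push the left carton sideways from its outer flank with spread fingers.

```bash
python3 g.py 560 282 226 91.3 560 282 52 91.3; python3 - <<'E'
from h import *
c=dict(np.load("top0.npz")); W=cloud(c)
for u,v in((217,190),(448,232)): print(W[v-20:v+21,u-22:u+23].reshape(-1,3)[lambda q:(q:=0) or slice(None)][:0].shape)
for b in((195,170,240,212),(428,212,468,252)):
    q=W[b[1]:b[3],b[0]:b[2]].reshape(-1,3); q=q[q[:,2]>30]; print(np.nanmin(q,0).round(),np.nanmax(q,0).round())
E
```

```text
t 7.1 at [396.8 171.7 226.3] ty [ 0.191 -0.982  0.   ] tx [ 0.  0. -1.] F [-0.5 -0.8 -0.4] op 0.35 j [ 0.38  0.1   1.87 -0.    1.17  1.76]
(560.0, 282.0, 226.0, 91.3) shift m [0.0003, -0.0771, -0.1813] rv [-80.3, -0.0, -0.0]
(560.0, 282.0, 52.0, 91.3) shift m [0.1743, -0.0771, -0.1812] rv [-80.3, -0.0, -0.0]Traceback (most recent call last):
  File "<stdin>", line 3, in <module>
IndexError: only integers, slices (`:`), ellipsis (`...`), numpy.newaxis (`None`) and integer or boolean arrays are valid indices
```

>>> arm_command(
  plan=[0,-0.077,-0.181,-80.3,0,0,0.6,0,-0.077,-0.181,-80.3,0,0,0.6,0,-0.077,-0.181,-80.3,0,0,0.6,0,-0.077,-0.181,-80.3,0,0,0.6,0,-0.077,-0.181,-80.3,0,0,0.6,0,-0.077,-0.181,-80.3,0,0,0.6,0,-0.077,-0.181,-80.3,0,0,0.6,0,-0.077,-0.181,-80.3,0,0,0.6,0,-0.077,-0.181,-80.3,0,0,0.6,0,-0.077,-0.181,-80.3,0,0,0.6,0,-0.077,-0.181,-80.3,0,0,0.6,0.05,-0.077,-0.181,-80.3,0,0,0.6,0.1,-0.077,-0.181,-80.3,0,0,0.6,0.13,-0.077,-0.181,-80.3,0,0,0.6,0.15,-0.077,-0.181,-80.3,0,0,0.6,0.165,-0.077,-0.181,-80.3,0,0,0.6,0.171,-0.077,-0.181,-80.3,0,0,0.6,0.171,-0.077,-0.181,-80.3,0,0,0.6],
)

```text
time_s: 8.9
eef_pos: [559.8, 281.5, 53.7]
orientation: [0.493, 0.506, -0.496, 0.505]
force: [-0.2, -0.0, -0.2]
opening: 0.804
```

```bash
python3 g.py 561 182 54 91.3 559 115 54 91.3
```

```text
t 8.9 at [559.8 281.5  53.7] ty [ 1.     0.022 -0.003] tx [-0.003 -0.001 -1.   ] F [-0.2 -0.  -0.2] op 0.8 j [ 0.45  0.55  1.67 -0.    0.92  0.43]
(561.0, 182.0, 54.0, 91.3) shift m [-0.0002, -0.001, 0.0995] rv [-0.0, 0.1, 0.2]
(559.0, 115.0, 54.0, 91.3) shift m [-0.0001, -0.0045, 0.1665] rv [-0.0, 0.1, 0.2]
```

>>> arm_command(
  plan=[0,0,0.012,0,0,0,0.6,0,0,0.02,0,0,0,0.6,0,0,0.028,0,0,0,0.6,0,0,0.036,0,0,0,0.6,0,0,0.044,0,0,0,0.6,0,0,0.052,0,0,0,0.6,0,0,0.06,0,0,0,0.6,0,0,0.068,0,0,0,0.6,0,0,0.076,0,0,0,0.6,0,0,0.084,0,0,0,0.6,0,0,0.092,0,0,0,0.6,0,0,0.1,0,0,0,0.6,0,0,0.108,0,0,0,0.6,0,0,0.116,0,0,0,0.6,0,0,0.124,0,0,0,0.6,0,0,0.132,0,0,0,0.6,0,0,0.14,0,0,0,0.6,0,0,0.148,0,0,0,0.6,0,0,0.154,0,0,0,0.6,0,0,0.154,0,0,0,0.6],
)

```text
time_s: 10.9
eef_pos: [563.8, 126.7, 55.0]
orientation: [0.494, 0.505, -0.495, 0.506]
force: [0.3, 0.1, 0.2]
opening: 0.802
```

```bash
python3 look.py 3; python3 g.py 561 105 54 91.3
```

```text
scene box [568.6 -94.5] [123.6  70.3] 1.9 z 99.3 corners [[506.0, -61.0], [508.0, -132.0], [632.0, -128.0], [629.0, -57.0]]
scene box [554.3  95. ] [129.8  92. ] 0.5 z 96.2 corners [[489.0, 140.0], [490.0, 48.0], [620.0, 50.0], [619.0, 142.0]]
scene green 62 px [329.6 204.1] [493.8  89.1  71.3]
top box [567.3 -91.4] [120.9  62.4] 1.3 z 97.3 corners [[506.0, -62.0], [508.0, -124.0], [628.0, -121.0], [627.0, -59.0]]
top green 6 px [326.5 139. ] [752.6  65.4  61.9]
t 11.0 at [564.  127.5  55.2] ty [ 1.     0.022 -0.   ] tx [-0.    -0.001 -1.   ] F [-0.5 -1.1 -0.2] op 0.8 j [ 0.2   0.49  1.79 -0.    0.87  0.18]
(561.0, 105.0, 54.0, 91.3) shift m [0.0012, -0.0035, 0.0225] rv [-0.0, 0.0, 0.0]
```

View pics/both3.png

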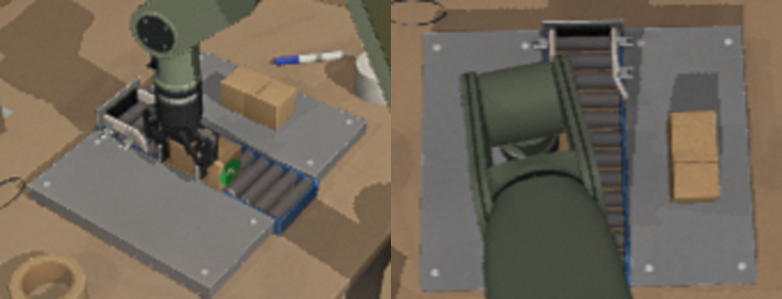

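Flush push; the carton's centre is now at y about 84 and the lane centre is about 57. I push another 26 mm, then back off and raise.

>>> arm_command(
  plan=[0,0,0.006,0,0,0,0.6,0,0,0.012,0,0,0,0.6,0,0,0.018,0,0,0,0.6,0,0,0.024,0,0,0,0.6,0,0,0.026,0,0,0,0.6,0,0,0.026,0,0,0,0.6,0,0,0.01,0,0,0,0.6,0,0,-0.02,0,0,0,0.6,-0.05,0,-0.05,0,0,0,0.6,-0.1,0,-0.1,0,0,0,0.6,-0.15,0,-0.14,0,0,0,0.6,-0.17,0,-0.14,0,0,0,0.6],
)

```text
time_s: 12.2
eef_pos: [559.7, 266.5, 217.8]
orientation: [0.493, 0.506, -0.494, 0.506]
force: [1.0, 1.2, -0.2]
opening: 0.796
```

```bash
python3 look.py 4; python3 g.py 400 171 226 1.3
```

```text
scene box [567.5 -93.5] [124.7  68.6] 0.3 z 99.4 corners [[505.0, -60.0], [505.0, -128.0], [630.0, -127.0], [630.0, -59.0]]
scene box [552.9  60.2] [129.9  68.7] 3.5 z 98.7 corners [[486.0, 91.0], [490.0, 22.0], [620.0, 30.0], [616.0, 98.0]]
scene green 56 px [333.6 200.4] [494.   62.8  71.2]
top box [567.3 -91.6] [120.6  63. ] 1.6 z 97.5 corners [[506.0, -62.0], [508.0, -125.0], [628.0, -121.0], [627.0, -58.0]]
top box [553.4  62.3] [122.   62.1] 1.4 z 97.1 corners [[492.0, 92.0], [493.0, 30.0], [615.0, 33.0], [614.0, 95.0]]
top green 34 px [326.3 209.2] [492.4  67.2  70. ]
t 12.3 at [563.5 269.2 224.1] ty [1.    0.027 0.013] tx [ 0.013  0.007 -1.   ] F [ 1.   0.  -0.1] op 0.8 j [0.43 0.39 1.47 0.   1.26 0.4 ]
(400.0, 171.0, 226.0, 1.3) shift m [-0.0047, -0.166, 0.0937] rv [-89.8, 0.3, -0.9]
```

```bash
python3 g.py 440 57 224 1.3 440 57 54 1.3
```

```text
t 12.3 at [563.5 269.2 224.1] ty [1.    0.027 0.013] tx [ 0.013  0.007 -1.   ] F [ 1.   0.  -0.1] op 0.8 j [0.43 0.39 1.47 0.   1.26 0.4 ]
(440.0, 57.0, 224.0, 1.3) shift m [-0.003, -0.1291, 0.2088] rv [-89.8, 0.3, -0.9]
(440.0, 57.0, 54.0, 1.3) shift m [0.167, -0.1314, 0.2099] rv [-89.8, 0.3, -0.9]
```

View pics/both4.png

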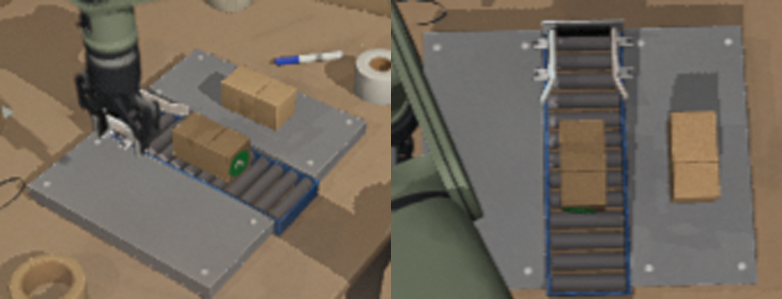

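The carton lies squarely on the rollers, mid-lane at right view (582,165), stamp towards the robot. I move behind it and drop down.

>>> arm_command(
  plan=[0,-0.129,0.21,90,0,0,-0.2,0,-0.129,0.21,90,0,0,-0.2,0,-0.129,0.21,90,0,0,-0.2,0,-0.129,0.21,90,0,0,-0.2,0,-0.129,0.21,90,0,0,-0.2,0,-0.129,0.21,90,0,0,-0.2,0,-0.129,0.21,90,0,0,-0.2,0,-0.129,0.21,90,0,0,-0.2,0,-0.129,0.21,90,0,0,-0.2,0,-0.129,0.21,90,0,0,-0.2,0,-0.129,0.21,90,0,0,-0.2,0,-0.129,0.21,90,0,0,-0.2,0.05,-0.129,0.21,90,0,0,-0.2,0.1,-0.129,0.21,90,0,0,-0.2,0.14,-0.129,0.21,90,0,0,-0.2,0.16,-0.129,0.21,90,0,0,-0.2,0.166,-0.129,0.21,90,0,0,-0.2,0.166,-0.129,0.21,90,0,0,-0.2],
)

```text
time_s: 14.1
eef_pos: [436.6, 50.9, 50.5]
orientation: [-0.707, -0.008, 0.708, -0.009]
force: [0.6, 0.3, 0.5]
opening: 0.396
```

```bash
python3 g.py 480 59 58 1.3 610 61 58 1.3
```

```text
t 14.1 at [436.6  50.9  50.5] ty [ 0.024 -1.     0.   ] tx [-0.001 -0.    -1.   ] F [0.6 0.3 0.5] op 0.4 j [ 0.09  0.32  2.11 -0.    0.71  1.64]
(480.0, 59.0, 58.0, 1.3) shift m [-0.0076, -0.0071, -0.0436] rv [0.1, 0.1, -0.0]
(610.0, 61.0, 58.0, 1.3) shift m [-0.0078, -0.006, -0.1736] rv [0.1, 0.1, -0.0]
```

>>> arm_command(
  plan=[-0.008,-0.007,-0.02,0,0,0,-0.2,-0.008,-0.007,-0.036,0,0,0,-0.2,-0.008,-0.007,-0.044,0,0,0,-0.2,-0.008,-0.007,-0.05,0,0,0,-0.2,-0.008,-0.007,-0.056,0,0,0,-0.2,-0.008,-0.007,-0.063,0,0,0,-0.2,-0.008,-0.007,-0.07,0,0,0,-0.2,-0.008,-0.007,-0.077,0,0,0,-0.2,-0.008,-0.007,-0.084,0,0,0,-0.2,-0.008,-0.007,-0.091,0,0,0,-0.2,-0.008,-0.007,-0.098,0,0,0,-0.2,-0.008,-0.007,-0.105,0,0,0,-0.2,-0.008,-0.007,-0.112,0,0,0,-0.2,-0.008,-0.007,-0.119,0,0,0,-0.2,-0.008,-0.007,-0.126,0,0,0,-0.2,-0.008,-0.007,-0.133,0,0,0,-0.2,-0.008,-0.007,-0.14,0,0,0,-0.2,-0.008,-0.007,-0.147,0,0,0,-0.2,-0.008,-0.007,-0.153,0,0,0,-0.2,-0.008,-0.007,-0.158,0,0,0,-0.2],
)

```text
time_s: 16.1
eef_pos: [595.2, 61.3, 58.9]
orientation: [0.707, 0.008, -0.707, 0.008]
force: [-0.4, 0.1, -1.0]
opening: 0.406
```

```bash
python3 look.py 5; python3 g.py 615 61 58 1.3
```

```text
scene box [568.4 -93.8] [127.2  68.2] 1.9 z 99.6 corners [[504.0, -62.0], [506.0, -130.0], [633.0, -126.0], [631.0, -58.0]]
scene box [653.3  66.6] [144.3  92.6] 4.4 z 98.9 corners [[578.0, 107.0], [585.0, 15.0], [729.0, 26.0], [722.0, 118.0]]
scene green 32 px [311.7 189. ] [603.9  49.   70.2]
top box [567.4 -91.4] [120.9  62.9] 1.4 z 97.4 corners [[506.0, -61.0], [508.0, -124.0], [629.0, -121.0], [627.0, -58.0]]
t 16.2 at [595.7  61.4  59. ] ty [ 0.023 -1.    -0.   ] tx [ 0.001  0.    -1.   ] F [0.4 0.6 1. ] op 0.4 j [0.08 0.51 1.74 0.   0.9  1.63]
(615.0, 61.0, 58.0, 1.3) shift m [0.001, 0.0008, -0.0193] rv [-0.0, -0.1, 0.0]
```

View pics/both5.png

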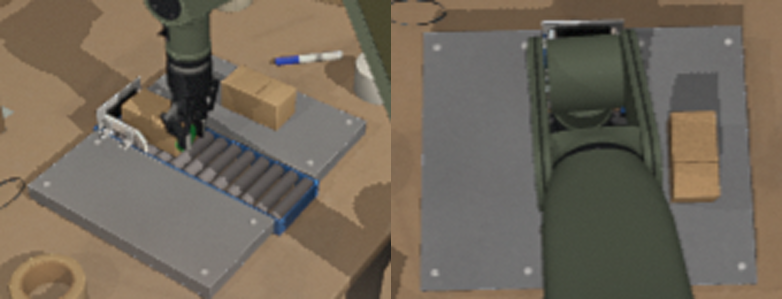

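The carton is between the rails with its underside at x≈604 and the fingers at 595.5. Its home is x≈628, so about 24 mm remain. I take it slowly and watch the force.

>>> arm_command(
  plan=[0,0,-0.003,0,0,0,-0.2,0,0,-0.006,0,0,0,-0.2,0,0,-0.009,0,0,0,-0.2,0,0,-0.012,0,0,0,-0.2,0,0,-0.015,0,0,0,-0.2,0,0,-0.017,0,0,0,-0.2,0,0,-0.019,0,0,0,-0.2,0,0,-0.021,0,0,0,-0.2,0,0,-0.022,0,0,0,-0.2,0,0,-0.022,0,0,0,-0.2],
)

```text
time_s: 17.2
eef_pos: [616.9, 61.7, 59.0]
orientation: [0.707, 0.008, -0.707, 0.008]
force: [0.3, 0.0, 0.1]
opening: 0.403
```

>>> arm_command(
  plan=[0,0,-0.001,0,0,0,-0.2,0,0,-0.002,0,0,0,-0.2,0,0,-0.003,0,0,0,-0.2,0,0,-0.003,0,0,0,-0.2],
)

```text
time_s: 17.6
eef_pos: [619.8, 61.9, 58.9]
orientation: [0.707, 0.008, -0.707, 0.008]
force: [0.6, 0.1, -0.2]
opening: 0.399
```

>>> arm_command(
  plan=[0,0,-0.001,0,0,0,-0.2,0,0,-0.002,0,0,0,-0.2,0,0,-0.003,0,0,0,-0.2,0,0,-0.003,0,0,0,-0.2],
)

```text
time_s: 18.0
eef_pos: [621.6, 61.9, 58.9]
orientation: [-0.706, -0.008, 0.708, -0.008]
force: [-4.3, -0.9, 3.2]
opening: 0.402
```

```bash
python3 look.py 6; python3 g.py 615 61 58 1.3
```

```text
scene box [567.  -94.8] [124.1  73.1] 1.3 z 99.6 corners [[504.0, -60.0], [506.0, -133.0], [630.0, -130.0], [628.0, -57.0]]
scene box [687.4  54.6] [157.7 112.7] 0.9 z 98.4 corners [[608.0, 110.0], [609.0, -3.0], [767.0, -0.0], [765.0, 112.0]]
scene green 25 px [306.7 185.7] [629.8  50.3  70.8]
top box [567.2 -91.6] [120.7  63.2] 1.2 z 97.4 corners [[506.0, -61.0], [508.0, -124.0], [628.0, -122.0], [627.0, -59.0]]
t 18.1 at [621.7  61.9  58.9] ty [ 0.023 -1.     0.   ] tx [-0.002 -0.    -1.   ] F [-5.   0.4  2.9] op 0.4 j [ 0.08  0.54  1.67 -0.    0.93  1.63]
(615.0, 61.0, 58.0, 1.3) shift m [0.0009, 0.0007, 0.0067] rv [-0.0, 0.1, -0.0]
```

The force rose to 5 N as the stamp reached x≈630, so it is home. I retreat straight back, then up and clear.

>>> arm_command(
  plan=[0,0,0.004,0,0,0,-0.2,0,0,0.015,0,0,0,-0.2,0,0,0.05,0,0,0,-0.2,0,0,0.1,0,0,0,-0.2,-0.05,0,0.15,0,0,0,-0.2,-0.1,0,0.19,0,0,0,-0.2,-0.15,0,0.22,0,0,0,-0.2,-0.17,0,0.24,0,0,0,-0.2,-0.17,0,0.24,0,0,0,-0.2,-0.17,0.05,0.24,0,0,0,-0.2,-0.17,0.1,0.24,0,0,0,-0.2,-0.17,0.15,0.24,0,0,0,-0.2,-0.17,0.2,0.24,0,0,0,-0.2,-0.17,0.25,0.24,0,0,0,-0.2,-0.17,0.3,0.24,0,0,0,-0.2,-0.17,0.3,0.24,0,0,0,-0.2,-0.17,0.3,0.24,0,0,0,-0.2],
)

```text
time_s: 19.8
eef_pos: [388.8, -243.9, 228.5]
orientation: [-0.707, -0.007, 0.707, -0.007]
force: [-0.4, 1.2, 0.2]
opening: 0.4
```

```bash
python3 look.py 7; python3 g.py 615 61 58 1.3|head -1; python3 - <<'E'
from h import *
for b in((195,170,240,212),(428,212,468,252),(415,168,460,205)):
  for i in "07":
    c=dict(np.load(f"top{i}.npz")); W=cloud(c); q=W[b[1]:b[3],b[0]:b[2]].reshape(-1,3); q=q[(q[:,2]>(30 if b[0]!=415 else 8))&(q[:,2]<80)]; print(i,len(q),q.mean(0).round(1))
E
```

```text
scene box [567.2 -94.7] [121.6  72.1] 1.1 z 99.4 corners [[506.0, -60.0], [507.0, -132.0], [629.0, -130.0], [627.0, -58.0]]
scene box [697.8  55.4] [139.4 115.8] 2.5 z 98.6 corners [[626.0, 110.0], [631.0, -6.0], [770.0, 1.0], [765.0, 116.0]]
scene green 65 px [305.  187.1] [632.3  65.5  68.1]
top box [697.   49.3] [135.7  95.5] 2.7 z 96.8 corners [[627.0, 94.0], [631.0, -2.0], [767.0, 5.0], [763.0, 100.0]]
top box [567.1 -91.4] [121.4  62.2] 1.3 z 97.4 corners [[506.0, -62.0], [507.0, -124.0], [629.0, -121.0], [627.0, -59.0]]
top green 52 px [325.2 174. ] [630.   70.5  71.3]
t 19.9 at [ 389.1 -242.3  228.8] ty [ 0.023 -1.    -0.001] tx [-0.     0.001 -1.   ] F [-0.8  0.6  0.7] op 0.4 j [-0.58  0.14  1.82  0.    1.19  0.97]
0 591 [580.7 429.5  46. ]
7 585 [580.4 429.6  46.5]
0 700 [ 444.9 -315.4   56.8]
7 374 [ 461.5 -303.2   56.5]
0 174 [ 600.6 -310.4   13.8]
7 178 [ 601.  -309.5   13.8]
```

View pics/both7.png

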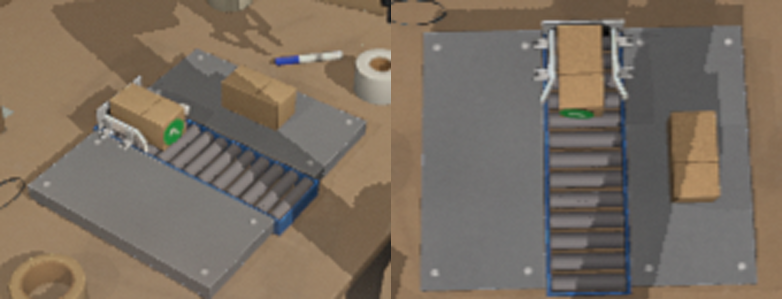

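```bash
python3 - <<'E'
from h import *
o=np.array([567.7,57.4]); a=.0222
for n in("top","scene"):
    c=dict(np.load(n+"7.npz")); W=cloud(c); P=W.reshape(-1,3)
    q=P[(abs(P[:,1]-60)<55)&(P[:,0]>600)&(P[:,0]<790)&(P[:,2]>93)&(P[:,2]<110)]
    r=cv2.minAreaRect(q[:,:2].astype(np.float32)); d=np.array(r[0])-o
    print(n,len(q),np.round(r[0],1),np.round(r[1],1),round(r[2],2),"conv",np.round([d[0]*np.cos(a)+d[1]*np.sin(a),-d[0]*np.sin(a)+d[1]*np.cos(a)],1))
E
```

```text
top 678 [691.1  65.7] [121.2  61.4] 0.24 conv [123.5   5.5]
scene 336 [692.4  61. ] [ 68.1 127.7] 88.6 conv [124.7   0.9]
```

All checks pass: underside at conveyor x ≈ 62 mm, y ≈ 1–5 mm, and yaw off by 0.05 rad or less. I hand it in.

```bash
python3 -c "
from cell import workorder,env
print(workorder.job_done(), env.read_state()['time_s'])"
```

```text
the job is handed in; nothing more can be done
the job is handed in; nothing more can be done
```

Both cartons were pushed over onto their backs, and the stamped one now lies in the lane against the end stop. It was the left carton; I pushed it sideways onto the rollers and then along the rails until the force rose to about 5 N. The job was handed in at about 20 s; no verdict is reported.

**Last checks:**
- **Stamped carton:** its underside is at conveyor x ≈ 62 mm (allowed 48–70). It is 1–5 mm off the lane's middle and within about 0.05 rad of its direction.
- **Unstamped carton:** it lies square on the right plate, about 44 mm from where it stood, counting the 29 mm its underside rose as it fell.
- **Loose items:** the tape roll and marker are unmoved to within 1 mm. The label roll was partly hidden by the arm in the top view, so I have no clean measurement of it. It looks unmoved in the scene view, and the arm came near it only at over 200 mm height.

**Disagreements:** the cameras measured the cartons 4–12 mm narrower than the stated 74 mm and a few mm lower. I put this down to coarse pixels, since the conveyor plates also came out about 4 mm short. The two cameras differed by up to 5 mm sideways, well inside the 25 mm tolerance.

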